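# Route the shop air to the blue outlet

## Task

On the air manifold, push the orange selector pointer round with a fingertip until it points at the outlet with the blue cap. Then push the yellow supply lever fully open, so that it lies in line with the steel supply pipe; leave the supply shut until the pointer is set. Only push, and gently: do not squeeze either handle or pull the selector up, and leave the loose things lying around where they are.

Things in the scene. Friction and masses are not known exactly. Their poses are not given: they have to be found in the camera images.
- manifold: The air manifold: a fixed grey plate 360 x 560 x 12 mm carrying everything below. Origin on the bench, under the steel supply pipe; x points broadly away from the robot. The plate reaches from -150 to +210 mm in x, -275 to +285 mm in y. The supply pipe (22 mm thick, top 41 mm above the bench) lies along y at x = 0, y = -265 to +80 mm, with a gauge (44 mm across, top 43 mm) at y = -35 mm.
- pointer_axis (a point): On the selector's upright turning axis, at mid-height of the orange pointer arm, 72 mm above the bench. Its x axis runs along the arm towards the white tip, z up; it turns with the arm. The arm is a straight bar 14 mm wide, 20 mm tall (62 to 82 mm above the bench), reaching 120 mm from the axis; its dark hub is 42 mm across, top 91 mm above the bench. Under the arm are only low pipes.
- pointer_tip (a point): The white tip of the pointer arm, 120 mm from its axis, at the same height.
- pointer (a joint): Angle of the pointer arm: 0 when it points along the manifold's +x, growing counter-clockwise seen from above, stops at -1.65 and 1.65. It stays where it is left: about 0.25 N m of friction (3 N at 85 mm), no detents. The outlets stand at -1.222, 0 and 1.222; which colour is where varies.
- selector_stem: The sprung stem that carries the pointer, at x = 0, y = +80 mm of the manifold, on a round aluminium body 76 mm across with its top 56 mm above the bench. Not to be pulled up (it yields up to 12 mm against a spring, from about 5 N). Origin on the axis, 52 mm above the bench.
- blue_cap (a point): Centre of the top of the blue outlet cap, 54 mm above the bench: a round cap 38 mm across, 160 mm from the selector's axis; an aluminium pipe (top 35 mm above the bench) leads to it from the selector.
- red_cap (a point): The same for the outlet with the red cap.
- green_cap (a point): The same for the outlet with the green cap.
- supply_axis (a point): A fixed point on the upright turning axis of the yellow supply lever, at the lever's mid-height, 72 mm above the bench; axes as the manifold's.
- lever_tip (a point): The free end of the yellow supply lever, 120 mm from its axis, 72 mm above the bench. The lever is a straight bar 14 mm wide and 20 mm tall (62 to 82 mm above the bench).
- supply_lever (a joint): Angle of the supply lever: 0 shut, pointing along the manifold's -x (across the pipe, towards the robot), growing counter-clockwise seen from above to a stop at 1.571, fully open, where it points along the manifold's -y, over the supply pipe and away from the selector. About 0.25 N m of friction; it stays where it is left. It starts 0 to 0.25 open.
- supply_valve: The dark supply valve with brass nuts (42 x 56 mm, top 48 mm above the bench) that carries the lever, at x = 0, y = -120 mm of the manifold. Origin on the lever's axis, 12 mm above the bench, axes as the manifold's.
- brass_fitting: Loose brass fitting standing on the plate, 24 mm across, 36 mm tall. Origin under its centre. Leave alone.
- socket: Loose steel socket standing on the plate, 26 mm across, 38 mm tall. Origin under its centre. Leave alone.
- wrench: Loose steel wrench, 150 mm long, lying on the plate. Leave alone.
- spray_can: Spray can, 66 mm across, 190 mm tall, standing on the bench. Leave alone.
- screw_jar: Jar, 72 mm across, 90 mm tall, on the bench. Leave alone.
- tape_roll: Black roll of tape, 100 mm across, 24 mm tall, on the bench. Leave alone.
- screwdriver: Screwdriver, 200 mm long, lying on the bench. Leave alone.

How it is judged:
On the way, in this order (a step that is already met when the one before it is completed fails the run):
1. the pointer points at the blue outlet while the supply is still shut (y of blue_cap in the frame of pointer_axis between -0.022 and 0.022 m and x of blue_cap in the frame of pointer_axis above 0.1 m and value of joint supply_lever below 0.5 rad), for 0.3 s.
2. the supply lever is fully open (y of blue_cap in the frame of pointer_axis between -0.022 and 0.022 m and x of blue_cap in the frame of pointer_axis above 0.1 m and value of joint supply_lever above 1.43 rad), for 0.2 s.
At the end, for the whole second after the job is handed in: The pointer's centre line passes within 22 mm of the blue cap's centre (about 8 degrees), on the tip's side, and the supply lever stands within 0.14 rad (8 degrees) of its open stop, both at rest (all of step 2 and velocity of joint pointer between -0.05 and 0.05 rad/s and velocity of joint supply_lever between -0.05 and 0.05 rad/s); the robot touches nothing.
It fails at once if the supply lever is opened (beyond 0.5 rad) while the pointer is off the blue outlet (value of joint supply_lever above 0.5 rad and not (y of blue_cap in the frame of pointer_axis between -0.022 and 0.022 m and x of blue_cap in the frame of pointer_axis above 0.1 m)).
It fails at once if the selector stem is pulled up more than 4 mm (distance of selector_stem from where it was at the start of the episode above 0.004 m).
It fails at once if the pointer is squeezed or forced (over 30 N) (contact force between the fingers and selector_stem above 30 N).
It fails at once if the supply lever is squeezed or forced (over 30 N) (contact force between the fingers and supply_valve above 30 N).
It fails at once if a loose thing is moved more than 20 mm (distance of any of brass_fitting, socket, wrench, spray_can, screw_jar, tape_roll, screwdriver from where it was at the start of the episode above 0.02 m).
It also fails if it takes over 64 s, if anything falls off the work surface, if the arm or the gripper's body presses on something with over 40 N, if the wrist force passes 120 N, or if a joint passes its speed limit or range.

## Robot

A 6-joint arm with a two-finger parallel gripper is mounted at the origin on the work surface. World frame = base frame: x ahead of the robot, y to its left, z up, the work surface at z = 0. Lengths are in m, angles in rad, forces in N, time in s.
With the tool pointing down it reaches from about 0.35 to 0.925 m from the base axis. Payload 6.4 kg.
Tool frame: the origin (TCP) lies at the very end of the fingers, on their centre line; the grasp point (between the pads) lies 19 mm behind it (grip_depth is the distance from the TCP to the grasp point, in m); z points along the fingers, y is the direction in which the jaws open and shut (so a half turn about z gives the same grasp; the last joint's range is limited). The gripper opens to 94 mm and grips with 3 to 60 N. Pads are 16 mm wide; open, the fingers measure 119 mm over their backs; the gripper's body (75 mm by 177 mm) begins 78 mm behind the grasp point.
Start: joints at [-1.343, 0.245, 1.558, -0, 1.339, -0.174], TCP at [0.254, -0.598, 0.205] pointing down, gripper open.
Joint ranges: [-3.13, 3.13], [-1.02, 2.26], [0.13, 2.54], [-0.95, 4.09], [0.21, 2.88], [-2.74, 2.74]. Speed limits (rad/s): [2.57, 2.57, 3.14, 3.14, 3.14, 3.14].

## Interface

Orientations are given as a 3x3 rotation matrix whose columns are the frame's x, y, z axes.
In Python, from bench import observe, capture, camera_params, job_done, recognise, grip_depth gives the robot as it stands. The module is installed in compiled form; this text tells all that it offers.
- The arm moves only by the tool step_arm, never from a script. Its argument "series" is a list of rows, each a list of 3 entries, a list of its own where there are three numbers: the gripper command: -1 is shut, 1 is fully open, values between are in proportion, then the shift along the tool's x, y, z in cm, then the turn, a rotation vector about the tool's x, y, z in degrees. In form: [[hand, [x, y, z], [wx, wy, wz]], ...]. A call has 1 to 8 rows; each row is the pose to reach, as a shift and turn from the pose measured when the call began, along the tool's axes at that moment; what a row does not reach only later rows make up. A row lasts 1/12 s, in which the tool goes at most 41.7 mm and 7.16 degrees, less where a joint would pass 70% of its speed; a pose out of reach is approached as far as the arm can. A call with a gripper value outside its range is refused whole. The fingers move at their own pace and stop on an object; the grip force is fixed at half the most. Time passes only in rows, so rows that repeat a pose let the fingers close. It gives the time, the measured TCP pose, the force and the opening at its end, in the units of the state.
- observe(): the state, without advancing time (a new reading comes with each control period).
- capture(name): name is "side" or "top"; returns the picture (400x640x3 uint8, red, green, blue); there is no depth.
- camera_params(name): a dict with "fovy" (degrees; the focal length in pixels is half the picture's height over the tangent of half this angle, whatever the lens; pixels are square), "cx", "cy" (the principal point, pixels), "k1" (the pictures are not rectified: a ray, as slopes to the right and down, at radius r is drawn at 1 + k1 r^2 times it, then the intrinsics apply), "world_to_cam" (4x4, takes a point from world to camera coordinates). Camera axes: x right, y down, z forward; pixel columns grow to the right and rows downward; lengths in m; the calibration is good to about 2 mm. A picture is of the moment at which its call begins. camera_params takes no time and is no camera call.
- job_done(): hands the job in, once; it reports no verdict.
Trained networks look in the newest picture that a camera, given by its name, has taken for a name from the list of things; names that differ only in an ending like _2 or _b are one class to them, and where a whole thing is asked for, a point or a joint stands for the part that bears it (a point fixed in the world has none). Each returns a list of dicts, best first, with "score" (0 to 1); they miss things now and then, are a little off and sometimes report something else, mostly with a low value. They report only what shows in the picture. A call takes as long as a camera call.
- recognise(camera, thing): "bbox" ([centre column, centre row, width, height] in pixels, round what is visible of it).
The state is a dict: "t": time; "joint_positions": joint angles; "joint_vel": joint speeds; "effort": joint torques, N m; "tcp_pos": TCP position; "eef_rot": TCP orientation; "ft_force": force on the tool from outside, world axes, zero at the start; "ft_torque": the same for the moment, N m; "width": finger opening in m.
Only numpy, scipy, OpenCV 4.12 (cv2) and the standard library are available. Lean on these libraries where they do the work, as an engineer would, in place of code of your own. Each camera call takes 0.05 s, during which the arm holds its last target.

## Working session

There is one attempt and no reset: what is moved stays moved. The work goes in short steps, Python scripts to look and compute and a tool call to move; the robot and the scene stay as the last step left them, time stands still between calls to the robot, and variables do not carry over. Pictures are saved under pics/ and viewed, and the job is handed in when it is done.

Besides the shell and the picture viewer there is one more tool, called after "Request:" as name([rows], argument=value, ...), one row to a line, values as JSON. step_arm: Moves the arm, as the interface text tells. Its arguments: {"type":"object","properties":{"series":{"type":"array","items":{"type":"array"}}},"required":["series"]}

```bash
mkdir -p pics; python3 - <<'E'
from bench import *
import cv2
s=observe();print(s)
for n in("side","top"):
    p=camera_params(n);print(n,p)
    im=capture(n);cv2.imwrite(f"pics/{n}0.png",im[:,:,::-1])
    for t in("blue_cap","red_cap","green_cap","pointer_tip","pointer_axis","lever_tip","supply_valve","selector_stem","manifold"):
        r=recognise(n,t);print(n,t,[(d['score'],d['bbox']) for d in r[:2]])
E
```

```text
{'t': 0.0, 'joint_positions': array([-1.34308715e+00,  2.45821408e-01,  1.55900083e+00, -8.01495418e-06,
        1.33867531e+00, -1.74100035e-01]), 'joint_vel': array([-1.37999612e-03,  2.22645564e-03, -1.01081857e-03, -1.32936086e-03,
       -1.01649853e-04,  4.14982013e-05]), 'effort': array([-1.15461349e-03, -4.15836883e+01, -3.14600444e+01,  6.84731849e-02,
        3.31979943e-02, -1.35147602e-04]), 'tcp_pos': array([ 0.25407178, -0.59764128,  0.20434775]), 'eef_rot': array([[ 9.20354295e-01,  3.91085388e-01, -4.37621267e-04],
       [ 3.91085501e-01, -9.20352484e-01,  1.85395872e-03],
       [ 3.22290345e-04, -1.87744620e-03, -9.99998186e-01]]), 'ft_force': array([-0.41760138,  0.4610375 , -0.12149155]), 'ft_torque': array([0.03234659, 0.05750108, 0.06630222]), 'width': 0.09382094809161892}
side {'fovy': 51.5940260495028, 'cx': 323.5196274144928, 'cy': 201.25598856736494, 'k1': -0.10965906258933447, 'world_to_cam': array([[-0.7750591 , -0.63181572, -0.00960669,  0.45544717],
       [-0.39831188,  0.50030536, -0.76879269,  0.28464047],
       [ 0.49054158, -0.59203331, -0.6394259
[... 982 characters left out ...]
97, -0.97768657,  1.36877287],
       [ 0.        ,  0.        ,  0.        ,  1.        ]])}
top blue_cap [(0.44, [258.1, 183.8, 13.7, 9.8])]
top red_cap [(0.67, [356.8, 207.3, 8.6, 11.4]), (0.53, [328.4, 213.6, 209.2, 157.2])]
top green_cap [(0.49, [317.9, 161.6, 18.7, 16.1])]
top pointer_tip [(0.7, [303.8, 192.0, 14.6, 47.2])]
top pointer_axis [(0.92, [303.9, 192.7, 16.2, 43.0]), (0.44, [371.6, 244.0, 12.0, 48.2])]
top lever_tip [(0.82, [371.6, 246.0, 6.8, 48.8]), (0.6, [303.7, 192.2, 17.8, 47.1])]
top supply_valve [(0.9, [367.6, 245.2, 27.9, 51.2])]
top selector_stem [(0.55, [302.7, 194.6, 10.8, 42.7]), (0.25, [306.4, 254.2, 9.9, 5.3])]
top manifold [(0.74, [329.8, 213.0, 208.9, 161.3])]
```

```bash
python3 - <<'E'
import cv2
a=cv2.imread("pics/top0.png");cv2.imwrite("pics/top0z.png",cv2.resize(a[110:310,210:450],None,fx=3,fy=3,interpolation=2)[:600])
a=cv2.imread("pics/side0.png");cv2.imwrite("pics/side0z.png",cv2.resize(a[140:310,210:430],None,fx=3.5,fy=3.5,interpolation=2)[:600])
E
```

```text
(no output)
```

View pics/top0.png

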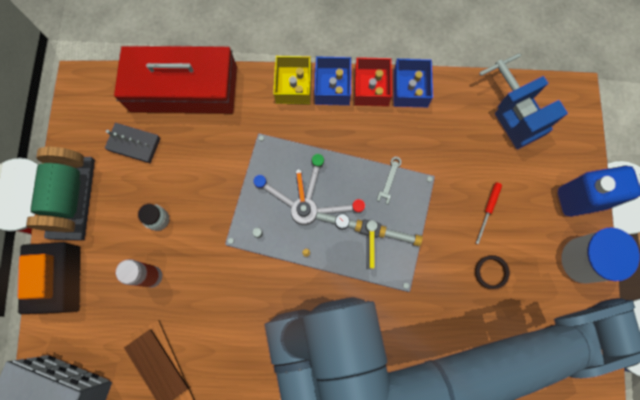

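View pics/top0z.png

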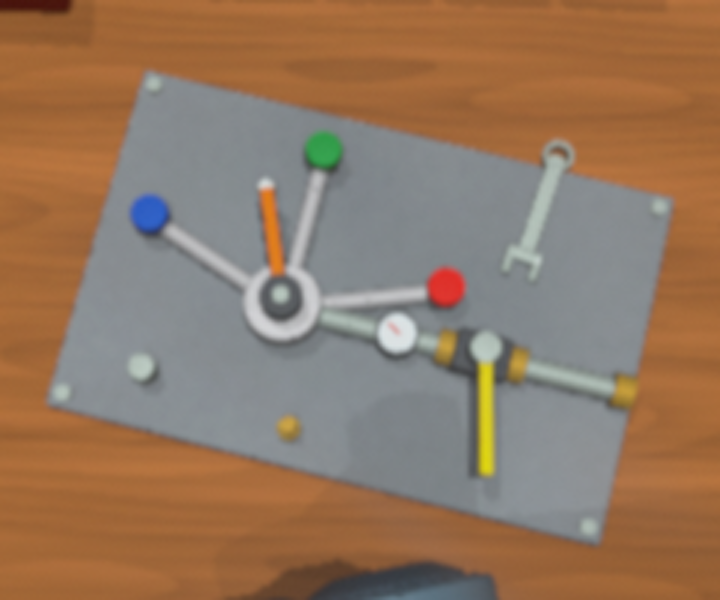

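View pics/side0z.png

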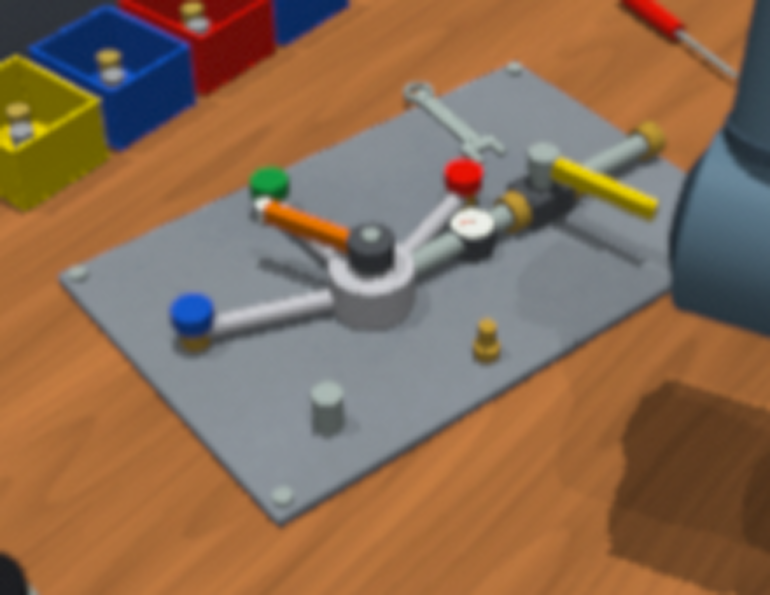

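The top view shows the blue cap at about (260,181), green (318,160), red (359,206), pointer hub (304,208) with its tip at (299,172) between blue and green, and the lever hub at (372,226) with its tip at (372,267). Now I'll triangulate these.

```bash
cat > h.py <<'E'
import numpy as np,cv2
from bench import *
from scipy.optimize import least_squares
def K(p):
    f=200/np.tan(np.radians(p['fovy']/2));return f
def proj(n,P):
    p=camera_params(n);T=p['world_to_cam'];c=np.atleast_2d(P)@T[:3,:3].T+T[:3,3]
    s=c[:,:2]/c[:,2:];r2=(s**2).sum(1,keepdims=True)
    return s*(1+p['k1']*r2)*K(p)+[p['cx'],p['cy']]
def tri(ut,us):
    r=least_squares(lambda P:np.r_[(proj('top',P)[0]-ut),(proj('side',P)[0]-us)],[.6,0,.05]);return r.x,np.abs(r.fun).max()
def atz(n,uv,z):
    return np.r_[least_squares(lambda P:proj(n,[P[0],P[1],z])[0]-uv,[.6,0]).x,z]
E
python3 - <<'E'
from h import *
pts=dict(blue=((260,181.3),(265.1,228),.054),green=((317.7,160),(286.9,192),.054),red=((358.7,205.7),(342.3,189.1),.054),
hub=((303.7,208.3),(316,206.9),.091),tip=((298.7,171.7),(285.1,199.4),.075),lhub=((372,225.7),(365.1,182.9),.09),ltip=((372,267.3),(396.9,199.4),.075),
socket=((257.3,232),(303.5,251.5),.038),brass=((306,252.3),(349,233),.036))
for k,(a,b,z) in pts.items():
    print(k,*[np.round(v,4) for v in (tri(a,b)+(atz('top',a,z),atz('side',b,z)))])
# fit manifold pose
loc=dict(blue=1.222,green=0,red=-1.222)
m={k:[.16*np.cos(v),.08+.16*np.sin(v),.054] for k,v in loc.items()};m['hub']=[0,.08,.091]
for k,(u,v) in dict(c0=((261,137.8),(231,218.2)),c1=((430,178.7),(357,159.7)),c2=((230.5,240.5),(290.7,281.5))).items(): pass
def W(q,P):
    c,s=np.cos(q[2]),np.sin(q[2]);P=np.array(P);return np.r_[q[0]+c*P[0]-s*P[1],q[1]+s*P[0]+c*P[1],P[2]]
def res(q): return np.concatenate([np.r_[proj('top',W(q,P))[0]-pts[k][0],proj('side',W(q,P))[0]-pts[k][1]] for k,P in m.items()])
r=least_squares(res,[.55,0,0]);print(r.x,np.round(r.fun,1))
q=r.x
ax=W(q,[0,.08,.072]);lv=W(q,[0,-.12,.072]);print('axis',ax,'lever',lv)
for k,P in dict(blue=[.16*np.cos(1.222),.08+.16*np.sin(1.222),.054]).items(): print(k,W(q,P))
for k,c,P in(('tip',ax,atz('top',pts['tip'][0],.08)),('ltip',lv,atz('top',pts['ltip'][0],.075)),('tip s',ax,atz('side',pts['tip'][1],.075)),('ltip s',lv,atz('side',pts['ltip'][1],.075))):
    d=P-c;print(k,np.hypot(*d[:2]),np.arctan2(d[1],d[0])-q[2])
E
```

```text
blue [0.6555 0.1885 0.0497] 0.387 [0.6534 0.1872 0.054 ] [0.6531 0.1918 0.054 ]
green [0.7256 0.0197 0.0465] 0.2065 [0.7228 0.0192 0.054 ] [0.7195 0.0265 0.054 ]
red [ 0.5895 -0.1037  0.049 ] 0.4913 [ 0.5873 -0.104   0.054 ] [ 0.5874 -0.0981  0.054 ]
hub [0.5696 0.0544 0.0882] 0.412 [0.5681 0.0536 0.091 ] [0.5687 0.0573 0.091 ]
tip [0.6807 0.0734 0.0726] 0.2238 [0.6795 0.0728 0.075 ] [0.6793 0.0756 0.075 ]
lhub [ 0.5255 -0.1399  0.0835] 0.5072 [ 0.5232 -0.1399  0.09  ] [ 0.5225 -0.1321  0.09  ]
ltip [ 0.408  -0.1422  0.0738] 0.003 [ 0.4079 -0.1421  0.075 ] [ 0.4074 -0.1409  0.075 ]
socket [0.5042 0.1882 0.0491] 0.3641 [0.5049 0.1892 0.038 ] [0.5125 0.181  0.038 ]
brass [0.4505 0.046  0.0452] 0.725 [0.4497 0.0454 0.036 ] [0.458 0.039 0.036]
[ 0.5500849  -0.02260147 -0.2201648 ] [-1.  -0.2  0.2 -0.4 -0.4 -0.3  0.3 -1.4 -0.3 -0.3  0.8 -0.8 -0.7  0.2
  0.7 -0.2]
axis [0.56755613 0.05546745 0.072     ] lever [ 0.52387804 -0.13970484  0.072     ]
blue [0.65375727 0.19026123 0.054     ]
tip 0.11185363105263184 0.37315905894108337
ltip 0.1160073429457305 -2.900661616966627
tip s 0.11358008349110907 0.39848302800178625
ltip s 0.1165294270960889 -2.9111512997443416
```

```bash
cat >> h.py <<'E'
AX=np.array([.5676,.0552]);LV=np.array([.5239,-.1397]);PSI=-.2202
def rel(pos,yaw):
    """shift(cm, tool axes) and z turn (deg) from current to pointing-down pose"""
    s=observe();R=s['eef_rot'];x=[np.cos(yaw),np.sin(yaw),0]
    x=np.array(x);z=np.array([0,0,-1.]);T=np.c_[x,np.cross(z,x),z]
    d=R.T@(np.array(pos)-s['tcp_pos'])*100
    w=np.degrees(cv2.Rodrigues(R.T@T)[0].ravel())
    print(np.round(d,2).tolist(),np.round(w,1).tolist())
def st():
    s=observe();print(s['t'],s['tcp_pos'].round(4),np.round(np.arctan2(s['eef_rot'][1,0],s['eef_rot'][0,0]),3),s['ft_force'].round(1),s['width'])
E
python3 - <<'E'
from h import *
a=.38+PSI;n=np.array([-np.sin(a),np.cos(a)]);p=AX+.085*np.array([np.cos(a),np.sin(a)])-n*.040
print(p);rel([*p,.2],a+.3)
E
```

```text
[0.65788186 0.0292349 ]
[61.69, -41.96, 0.55] [-0.0, 0.0, -3.3]
```

Request:
step_arm([
  [-1,[4,-2.7,0],[0,0,0]],
  [-1,[7.5,-5.1,0],[0,0,0]],
  [-1,[11,-7.5,0],[0,0,0]],
  [-1,[14.5,-9.9,0],[0,0,0]],
  [-1,[18,-12.2,0],[0,0,-1]],
  [-1,[21.5,-14.6,0],[0,0,-1]],
  [-1,[25,-17,0],[0,0,-2]],
  [-1,[28,-19,0],[0,0,-2]],
])

```text
t: 1.67
tcp_pos: [0.4355, -0.3163, 0.2057]
eef_rot: [[0.906, 0.423, 0.0], [0.423, -0.906, -0.0], [0.0, 0.001, -1.0]]
ft_force: [0.5, -1.1, -0.8]
width: 0.0441
```

```bash
python3 - <<'E'
from h import *
st();rel([.658,.029,.2],.46)
E
```

```text
1.6667 [ 0.4355 -0.3163  0.2057] 0.437 [ 0.5 -1.1 -0.8] 0.044083142186523566
[34.77, -21.87, 0.57] [0.0, -0.0, -1.3]
```

Request:
step_arm([
  [-1,[3.5,-2.2,0],[0,0,0]],
  [-1,[7,-4.4,0],[0,0,0]],
  [-1,[10.5,-6.6,0],[0,0,0]],
  [-1,[14,-8.8,0],[0,0,0]],
  [-1,[17.5,-11,0],[0,0,-1]],
  [-1,[21,-13.2,0],[0,0,-1]],
  [-1,[24.5,-15.4,0.5],[0,0,-1]],
  [-1,[28,-17.6,0.5],[0,0,-1]],
])

```text
t: 2.33
tcp_pos: [0.6153, -0.0362, 0.2002]
eef_rot: [[0.898, 0.439, -0.0], [0.439, -0.898, -0.0], [-0.0, 0.0, -1.0]]
ft_force: [1.0, -0.4, 0.0]
width: 0.0004
```

```bash
python3 - <<'E'
from h import *
st();rel([.658,.029,.2],.46)
E
```

```text
2.3333 [ 0.6153 -0.0362  0.2002] 0.455 [ 1.  -0.4  0. ] 0.00038952867631932724
[6.7, -3.98, 0.01] [0.0, 0.0, -0.3]
```

Request:
step_arm([
  [-1,[3.4,-2,0],[0,0,0]],
  [-1,[6.7,-4,0],[0,0,0]],
  [-1,[6.7,-4,2.5],[0,0,0]],
  [-1,[6.7,-4,5],[0,0,0]],
  [-1,[6.7,-4,7.5],[0,0,0]],
  [-1,[6.7,-4,10],[0,0,0]],
  [-1,[6.7,-4,10],[0,0,0]],
])

```text
t: 2.92
tcp_pos: [0.6539, 0.0297, 0.0939]
eef_rot: [[0.898, 0.439, -0.011], [0.439, -0.898, 0.001], [-0.009, -0.005, -1.0]]
ft_force: [-0.3, -0.0, -0.9]
width: 0.0008
```

```bash
python3 - <<'E'
from h import *
st()
im=capture('side')[:,:,::-1];cv2.imwrite("pics/side1.png",cv2.resize(im[110:290,210:430],None,fx=3.3,fy=3.3,interpolation=2)[:600])
im=capture('top')[:,:,::-1];cv2.imwrite("pics/top1.png",cv2.resize(im[110:310,210:450],None,fx=3,fy=3,interpolation=2)[:600])
E
```

```text
2.9167 [0.6539 0.0297 0.0939] 0.455 [-0.3 -0.  -0.9] 0.0007847826427228513
```

View pics/side1.png

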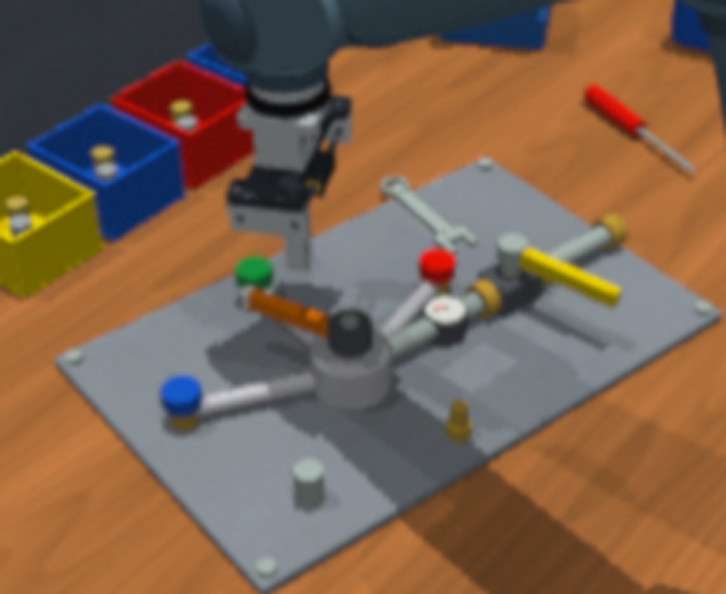

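View pics/top1.png

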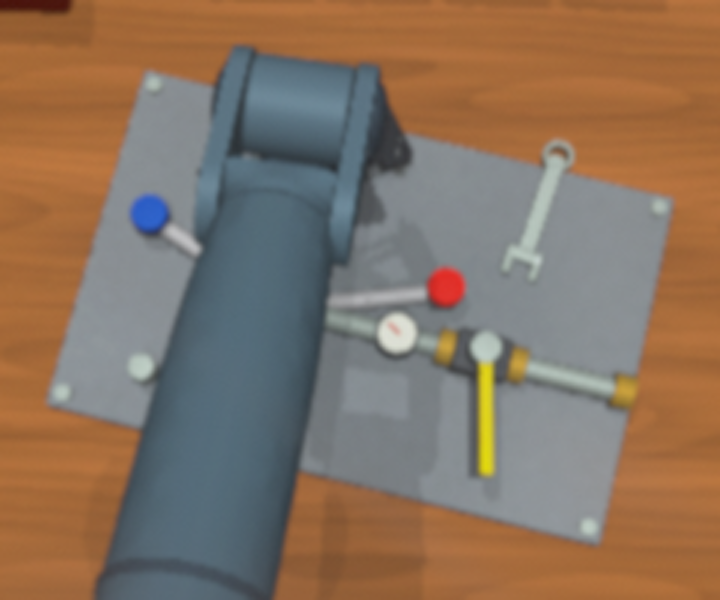

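```bash
python3 - <<'E'
from h import *
st()
a=.16
print('descend');n=np.array([-np.sin(a),np.cos(a)]);p=AX+.085*np.array([np.cos(a),np.sin(a)])-n*.040
rel([*p,.066],.455)
for a in np.arange(.1,.96,.05):
    u=np.array([np.cos(a),np.sin(a)]);n=np.array([-u[1],u[0]]);p=AX+.085*u-n*.0195
    print(round(a,2),end=' ');rel([*p,.066],max(a,.455))
E
```

```text
3.0167 [0.6574 0.0292 0.0996] 0.455 [ 0.4  0.4 -0. ] 0.00034347977217324505
descend
[0.05, 0.02, 3.36] [-0.0, 0.1, -0.0]
0.1 [0.38, -1.5, 3.36] [-0.0, 0.1, -0.0]
0.15 [0.61, -1.87, 3.36] [-0.0, 0.1, -0.0]
0.2 [0.82, -2.25, 3.36] [-0.0, 0.1, -0.0]
0.25 [1.01, -2.64, 3.36] [-0.0, 0.1, -0.0]
0.3 [1.18, -3.04, 3.36] [-0.0, 0.1, -0.0]
0.35 [1.33, -3.45, 3.36] [-0.0, 0.1, -0.0]
0.4 [1.46, -3.87, 3.36] [-0.0, 0.1, -0.0]
0.45 [1.57, -4.29, 3.36] [-0.0, 0.1, -0.0]
0.5 [1.66, -4.72, 3.36] [-0.0, 0.1, -2.6]
0.55 [1.73, -5.15, 3.36] [-0.0, 0.1, -5.5]
0.6 [1.77, -5.58, 3.36] [-0.0, 0.1, -8.3]
0.65 [1.8, -6.02, 3.36] [-0.1, 0.1, -11.2]
0.7 [1.8, -6.45, 3.36] [-0.1, 0.1, -14.1]
0.75 [1.78, -6.89, 3.36] [-0.1, 0.1, -16.9]
0.8 [1.74, -7.32, 3.36] [-0.1, 0.1, -19.8]
0.85 [1.68, -7.75, 3.36] [-0.1, 0.1, -22.7]
0.9 [1.59, -8.18, 3.36] [-0.1, 0.1, -25.5]
0.95 [1.49, -8.6, 3.36] [-0.1, 0.1, -28.4]
```

Request:
step_arm([
  [-1,[0,0,1.7],[0,0,0]],
  [-1,[0,0,3.3],[0,0,0]],
  [-1,[0,0,3.3],[0,0,0]],
  [-1,[0.2,-0.6,3.3],[0,0,0]],
  [-1,[0.3,-1.1,3.3],[0,0,0]],
  [-1,[0.5,-1.5,3.3],[0,0,0]],
  [-1,[0.7,-1.9,3.3],[0,0,0]],
  [-1,[0.8,-2.3,3.3],[0,0,0]],
])

```text
t: 3.68
tcp_pos: [0.6557, 0.0532, 0.0682]
eef_rot: [[0.898, 0.44, 0.001], [0.44, -0.898, -0.002], [0.0, 0.002, -1.0]]
ft_force: [1.6, -3.6, 1.6]
width: 0.0004
```

```bash
python3 - <<'E'
from h import *
st()
for a in np.arange(.2,.96,.05):
    u=np.array([np.cos(a),np.sin(a)]);n=np.array([-u[1],u[0]]);p=AX+.085*u-n*.0195
    print(round(a,2),end=' ');rel([*p,.067],max(a,.455))
E
```

```text
3.6833 [0.6557 0.0532 0.0682] 0.455 [ 1.6 -3.6  1.6] 0.00043847123850407284
0.2 [-0.09, -0.02, 0.12] [0.1, -0.0, 0.0]
0.25 [0.1, -0.42, 0.12] [0.1, -0.0, 0.0]
0.3 [0.28, -0.82, 0.12] [0.1, -0.0, 0.0]
0.35 [0.43, -1.22, 0.12] [0.1, -0.0, 0.0]
0.4 [0.56, -1.64, 0.12] [0.1, -0.0, 0.0]
0.45 [0.67, -2.06, 0.12] [0.1, -0.0, 0.0]
0.5 [0.76, -2.49, 0.12] [0.1, -0.0, -2.6]
0.55 [0.83, -2.92, 0.12] [0.1, -0.0, -5.4]
0.6 [0.87, -3.35, 0.11] [0.1, -0.0, -8.3]
0.65 [0.9, -3.79, 0.11] [0.1, -0.0, -11.2]
0.7 [0.9, -4.22, 0.11] [0.1, -0.0, -14.0]
0.75 [0.88, -4.66, 0.11] [0.1, 0.0, -16.9]
0.8 [0.84, -5.09, 0.11] [0.1, 0.0, -19.8]
0.85 [0.77, -5.53, 0.11] [0.1, 0.0, -22.6]
0.9 [0.69, -5.95, 0.11] [0.1, 0.0, -25.5]
0.95 [0.59, -6.38, 0.11] [0.1, 0.0, -28.4]
```

Contact at about 4 N, as expected. I'll keep pushing along the arc.

Request:
step_arm([
  [-1,[0.1,-0.4,0],[0,0,0]],
  [-1,[0.3,-0.8,0],[0,0,0]],
  [-1,[0.4,-1.2,0],[0,0,0]],
  [-1,[0.6,-1.6,0],[0,0,0]],
  [-1,[0.7,-2.1,0],[0,0,0]],
  [-1,[0.8,-2.5,0],[0,0,-2.6]],
  [-1,[0.8,-2.9,0],[0,0,-5.4]],
  [-1,[0.9,-3.3,0],[0,0,-8.3]],
])

```text
t: 4.35
tcp_pos: [0.6492, 0.0868, 0.0681]
eef_rot: [[0.824, 0.567, 0.001], [0.567, -0.824, -0.003], [-0.0, 0.003, -1.0]]
ft_force: [0.4, -5.0, 1.1]
width: 0.0004
```

```bash
python3 - <<'E'
from h import *
st()
im=capture('side')[:,:,::-1];cv2.imwrite("pics/side2.png",cv2.resize(im[110:290,210:430],None,fx=3.3,fy=3.3,interpolation=2)[:600])
for a in np.arange(.55,1.05,.05):
    u=np.array([np.cos(a),np.sin(a)]);n=np.array([-u[1],u[0]]);p=AX+.085*u-n*.0195
    print(round(a,2),end=' ');rel([*p,.067],max(a,.455))
E
```

```text
4.35 [0.6492 0.0868 0.0681] 0.603 [ 0.4 -5.   1.1] 0.00036787745849030753
0.55 [-0.16, 0.45, 0.1] [0.1, 0.0, 3.1]
0.6 [-0.05, 0.03, 0.1] [0.1, 0.0, 0.3]
0.65 [0.04, -0.4, 0.1] [0.1, 0.0, -2.6]
0.7 [0.11, -0.83, 0.1] [0.1, 0.0, -5.4]
0.75 [0.15, -1.26, 0.1] [0.1, 0.0, -8.3]
0.8 [0.18, -1.7, 0.1] [0.1, 0.0, -11.2]
0.85 [0.18, -2.13, 0.1] [0.1, 0.0, -14.0]
0.9 [0.16, -2.57, 0.09] [0.1, 0.0, -16.9]
0.95 [0.12, -3.0, 0.09] [0.1, 0.0, -19.8]
1.0 [0.06, -3.43, 0.09] [0.1, 0.0, -22.6]
```

View pics/side2.png

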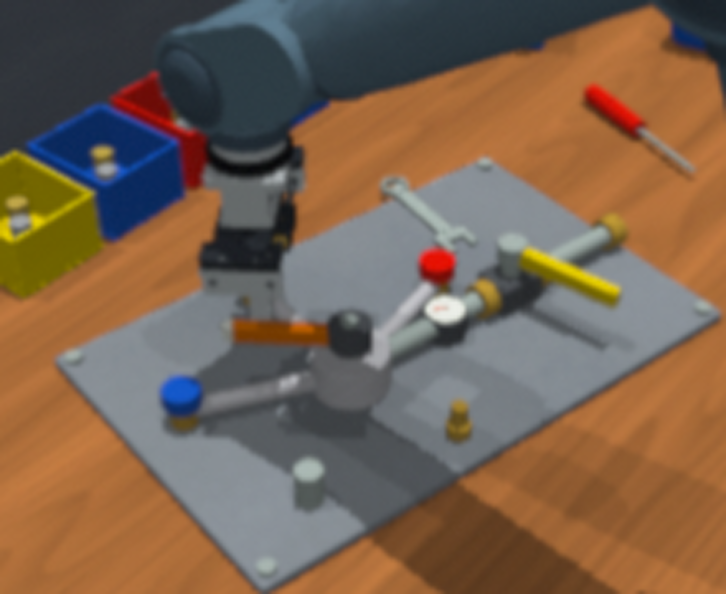

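Request:
step_arm([
  [-1,[0,-0.4,0],[0,0,-2.6]],
  [-1,[0.1,-0.8,0],[0,0,-5.4]],
  [-1,[0.1,-1.25,0],[0,0,-8.3]],
  [-1,[0.2,-1.7,0],[0,0,-11.2]],
  [-1,[0.2,-2.1,0],[0,0,-14]],
  [-1,[0.2,-2.5,0],[0,0,-17]],
  [-1,[0.1,-2.9,0],[0,0,-19]],
  [-1,[0.1,-2.9,0],[0,0,-19]],
])

```text
t: 5.07
tcp_pos: [0.6336, 0.1126, 0.0682]
eef_rot: [[0.592, 0.806, 0.003], [0.806, -0.592, -0.002], [0.0, 0.003, -1.0]]
ft_force: [1.9, -3.2, -0.6]
width: 0.0001
```

```bash
python3 - <<'E'
from h import *
st()
im=capture('side')[:,:,::-1];cv2.imwrite("pics/side3.png",cv2.resize(im[170:270,240:350],None,fx=6,fy=6,interpolation=2)[:600])
print(recognise('side','blue_cap'),recognise('side','pointer_tip'))
for a in (.9,.95,1,1.05):
    print(a,[((proj('side',[*(AX+r*np.array([np.cos(a),np.sin(a)])),.082])[0]-[240,170])*6).round(0) for r in (.03,.12)])
    u=np.array([np.cos(a),np.sin(a)]);n=np.array([-u[1],u[0]]);p=AX+.085*u-n*.0195
    rel([*p,.067],max(a,.455))
E
```

```text
5.0667 [0.6336 0.1126 0.0682] 0.937 [ 1.9 -3.2 -0.6] 0.00014803944602756556
[{'bbox': [263.5, 233.6, 11.2, 14.8], 'score': 0.72}, {'bbox': [299.1, 213.4, 47.2, 18.9], 'score': 0.38}] [{'bbox': [300.5, 213.5, 44.4, 16.6], 'score': 0.6}, {'bbox': [326.5, 224.1, 199.2, 128.3], 'score': 0.25}]
0.9 [array([402., 243.]), array([222., 270.])]
[-0.1, 0.33, 0.12] [0.1, -0.0, 2.0]
0.95 [array([402., 245.]), array([224., 278.])]
[-0.0, -0.1, 0.12] [0.1, -0.0, -0.9]
1 [array([403., 247.]), array([227., 285.])]
[0.08, -0.53, 0.12] [0.1, -0.0, -3.7]
1.05 [array([404., 248.]), array([230., 293.])]
[0.14, -0.96, 0.11] [0.1, -0.0, -6.6]
```

View pics/side3.png

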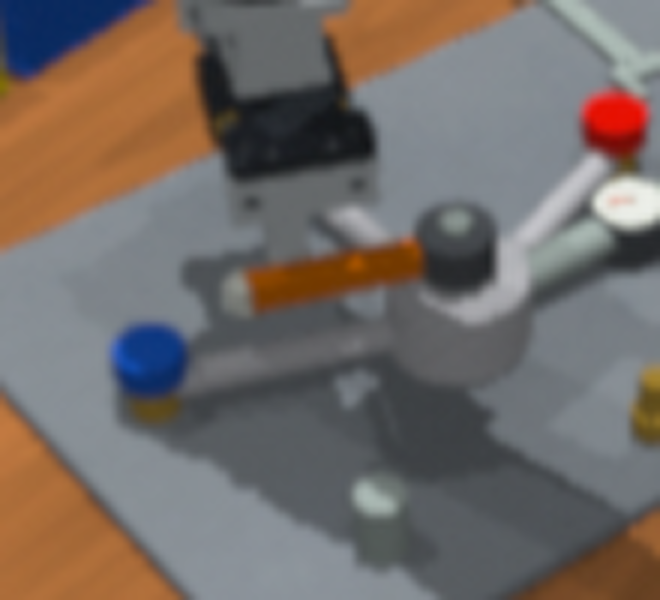

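The side picture shows the pointer's white tip at about (237,290) in the zoom. That fits an angle of 0.94, and the blue outlet stands at 1.00, so a little more push is needed.

Request:
step_arm([
  [-1,[0,-0.3,0],[0,0,-2]],
  [-1,[0.1,-0.6,0],[0,0,-4]],
  [-1,[0.1,-0.6,0],[0,0,-4]],
  [-1,[0.1,-0.6,0],[0,0,-4]],
])

```text
t: 5.55
tcp_pos: [0.6296, 0.1168, 0.0682]
eef_rot: [[0.537, 0.843, 0.002], [0.843, -0.537, -0.001], [0.0, 0.002, -1.0]]
ft_force: [1.0, -3.9, 0.3]
width: 0.0004
```

```bash
python3 - <<'E'
from h import *
st()
a=1.0
u=np.array([np.cos(a),np.sin(a)]);n=np.array([-u[1],u[0]]);p=AX+.085*u-n*.0195
rel([*p,.067],a)
E
```

```text
5.55 [0.6296 0.1168 0.0682] 1.003 [ 1.  -3.9  0.3] 0.00043813813270046723
[-0.03, 0.06, 0.12] [0.1, -0.0, 0.2]
```

Now back away (tool +y), lift, and check from above.

Request:
step_arm([
  [-1,[0,0.8,0],[0,0,0]],
  [-1,[0,2,0],[0,0,0]],
  [-1,[0,3,0],[0,0,0]],
  [-1,[0,3,-3],[0,0,0]],
  [-1,[0,3,-6.5],[0,0,0]],
  [-1,[0,3,-10],[0,0,0]],
  [-1,[0,3,-13.5],[0,0,0]],
  [-1,[0,3,-13.5],[0,0,0]],
])

```text
t: 6.22
tcp_pos: [0.6598, 0.1005, 0.2128]
eef_rot: [[0.538, 0.843, 0.017], [0.843, -0.538, -0.0], [0.009, 0.015, -1.0]]
ft_force: [-0.3, -0.8, 0.7]
width: 0.0008
```

```bash
python3 - <<'E'
from h import *
st()
# lever approach: start on lever's clockwise side
th=.11; a=PSI+np.pi+th
u=np.array([np.cos(a),np.sin(a)]);n=np.array([-u[1],u[0]])
p=LV+.085*u-n*.045;print(p,'n',n)
rel([*p,.2],.4)
E
```

```text
6.2167 [0.6598 0.1005 0.2128] 1.003 [-0.3 -0.8  0.7] 0.0007644785074656575
[ 0.44436457 -0.08562491] n [-0.10997709 -0.99393412]
[-27.29, -8.16, 0.93] [0.7, -0.7, 34.5]
```

```bash
python3 - <<'E'
from h import *
rel([.439,-.094,.2],.1)
E
```

```text
[-28.29, -8.16, 0.92] [0.6, -0.8, 51.7]
```

Request:
step_arm([
  [-1,[-3.5,-1,0],[0,0,6.5]],
  [-1,[-7,-2,0],[0,0,13]],
  [-1,[-10.5,-3,0],[0,0,19.5]],
  [-1,[-14,-4,0],[0,0,26]],
  [-1,[-17.5,-5,0],[0,0,32.5]],
  [-1,[-21,-6,0],[0,0,39]],
  [-1,[-24.5,-7,0.5],[0,0,45]],
  [-1,[-28.3,-8.2,0.9],[0.6,-0.8,51.7]],
])

```text
t: 6.88
tcp_pos: [0.4378, -0.0949, 0.2004]
eef_rot: [[0.996, 0.095, 0.001], [0.095, -0.996, 0.001], [0.001, -0.001, -1.0]]
ft_force: [0.3, -0.9, -0.5]
width: 0.0003
```

```bash
python3 - <<'E'
from h import *
st()
im=capture('side')[:,:,::-1];cv2.imwrite("pics/side4.png",cv2.resize(im[110:290,210:430],None,fx=3.3,fy=3.3,interpolation=2)[:600])
im=capture('top')[:,:,::-1];cv2.imwrite("pics/top4.png",cv2.resize(im[110:310,210:450],None,fx=3,fy=3,interpolation=2)[:600])
rel([.439,-.094,.2],.1)
for a in(.95,1,1.05):print(a,[((proj('top',[*(AX+r*np.array([np.cos(a),np.sin(a)])),.082])[0]-[210,110])*3).round(0) for r in (.03,.12)])
E
```

```text
6.8833 [ 0.4378 -0.0949  0.2004] 0.095 [ 0.3 -0.9 -0.5] 0.0002846580987942362
[0.3, -0.22, -0.06] [-0.1, 0.1, -0.5]
0.95 [array([255., 279.]), array([181., 223.])]
1 [array([254., 280.]), array([177., 228.])]
1.05 [array([253., 281.]), array([174., 233.])]
```

View pics/side4.png

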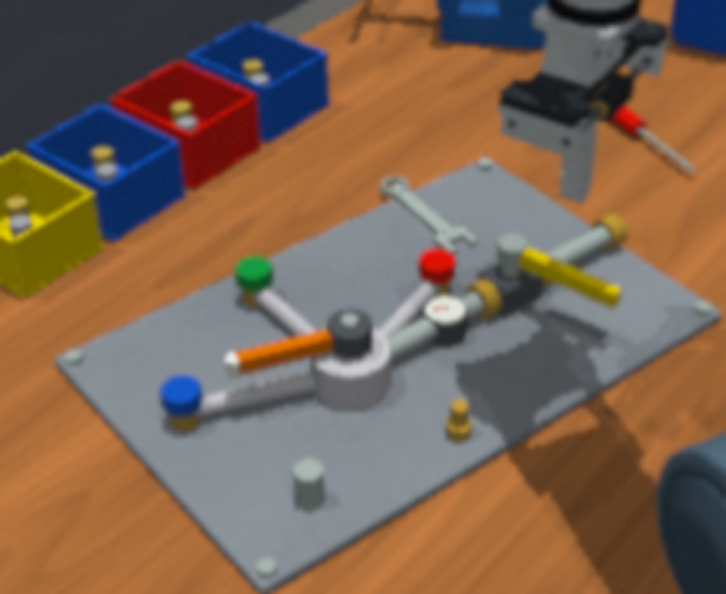

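View pics/top4.png

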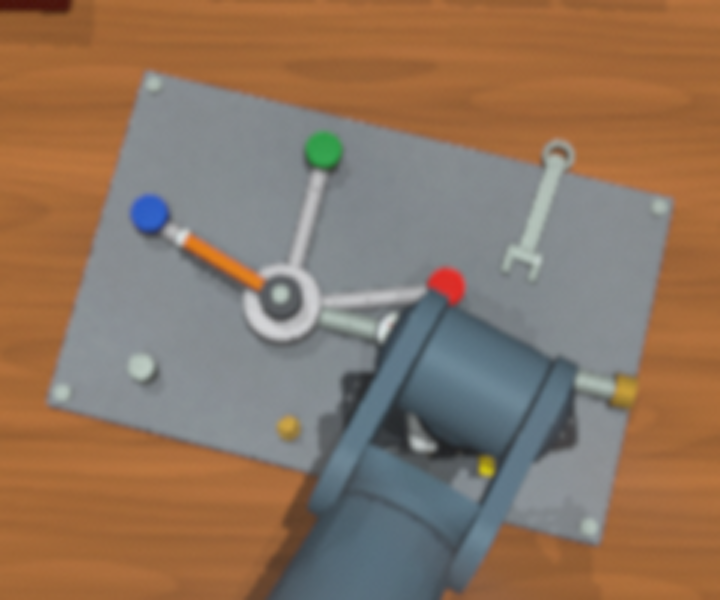

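```bash
python3 - <<'E'
from h import *
B=np.array([.6538,.1895])
print('blue dir',np.arctan2(*(B-AX)[::-1]))
P,e=tri((210+180/3,110+236.5/3),(210+232/3.3,110+360/3.3));print(P,e,np.arctan2(*(P[:2]-AX)[::-1]))
for z in(.075,.08):
  for c,u in(('top',(210+180/3,110+236.5/3)),('side',(210+232/3.3,110+360/3.3))):
    P=atz(c,u,z);d=P[:2]-AX;print(c,z,np.hypot(*d),np.arctan2(d[1],d[0]))
E
```

```text
blue dir 1.0001742082850258
[0.62532106 0.1534248  0.07810597] 0.04574951414122097 1.0395128094584603
top 0.075 0.11476853561731308 1.0350275002725018
side 0.075 0.11315346399845695 1.0103983649928672
top 0.08 0.11361743603724382 1.0413986538478732
side 0.08 0.11427216265146226 1.0584774887911368
```

```bash
cat >> h.py <<'E'
def lev(ths,z=.067):
    for th in ths:
        a=PSI+th;u=-np.array([np.cos(a),np.sin(a)]);n=np.array([-u[1],u[0]]);p=LV+.085*u-n*.0195
        print(round(th,2),end=' ');rel([*p,z],a)
E
python3 - <<'E'
from h import *
st();lev(np.arange(.05,.5,.05))
E
```

```text
6.9833 [ 0.4362 -0.0964  0.1994] 0.092 [-0.2 -0.4 -0.5] 0.0003546465363470437
0.05 [0.65, 1.05, 13.24] [-0.1, 0.1, 15.0]
0.1 [0.45, 1.44, 13.24] [-0.1, 0.1, 12.2]
0.15 [0.28, 1.84, 13.24] [-0.1, 0.1, 9.3]
0.2 [0.12, 2.24, 13.24] [-0.1, 0.1, 6.4]
0.25 [-0.01, 2.66, 13.24] [-0.1, 0.1, 3.6]
0.3 [-0.12, 3.08, 13.24] [-0.1, 0.1, 0.7]
0.35 [-0.22, 3.51, 13.24] [-0.1, 0.1, -2.2]
0.4 [-0.29, 3.94, 13.24] [-0.1, 0.1, -5.0]
0.45 [-0.34, 4.37, 13.24] [-0.1, 0.1, -7.9]
```

Request:
step_arm([
  [-1,[0.1,0,3],[0,0,2]],
  [-1,[0.1,0,6.5],[0,0,3.5]],
  [-1,[0.1,0,10],[0,0,3.5]],
  [-1,[0.1,0,13.2],[0,0,3.5]],
  [-1,[0.1,0,13.2],[0,0,3.5]],
  [-1,[0,0.8,13.2],[0,0,3.5]],
  [-1,[0,1.5,13.2],[0,0,3.5]],
  [-1,[0,2,13.2],[0,0,3.5]],
])

```text
t: 7.65
tcp_pos: [0.4403, -0.1182, 0.0702]
eef_rot: [[1.0, 0.031, 0.003], [0.031, -1.0, -0.001], [0.003, 0.001, -1.0]]
ft_force: [0.1, -0.1, 0.4]
width: 0.0006
```

```bash
python3 - <<'E'
from h import *
st();lev(np.arange(.15,.65,.05))
E
```

```text
7.65 [ 0.4403 -0.1182  0.0702] 0.031 [ 0.1 -0.1  0.4] 0.000618999408852231
0.15 [0.03, -0.39, 0.32] [0.1, -0.2, 5.8]
0.2 [-0.1, 0.03, 0.32] [0.1, -0.2, 2.9]
0.25 [-0.21, 0.45, 0.32] [0.1, -0.2, 0.1]
0.3 [-0.29, 0.88, 0.32] [0.1, -0.2, -2.8]
0.35 [-0.36, 1.31, 0.32] [0.1, -0.2, -5.7]
0.4 [-0.4, 1.74, 0.32] [0.1, -0.2, -8.5]
0.45 [-0.43, 2.18, 0.32] [0.1, -0.2, -11.4]
0.5 [-0.43, 2.61, 0.32] [0.1, -0.2, -14.3]
0.55 [-0.41, 3.05, 0.32] [0.1, -0.2, -17.1]
0.6 [-0.36, 3.48, 0.32] [0.1, -0.2, -20.0]
```

Request:
step_arm([
  [-1,[-0.2,0.45,0.2],[0,0,0]],
  [-1,[-0.3,0.9,0.2],[0,0,-2.8]],
  [-1,[-0.35,1.3,0.2],[0,0,-5.7]],
  [-1,[-0.4,1.75,0.2],[0,0,-8.5]],
  [-1,[-0.4,2.2,0.2],[0,0,-11.4]],
  [-1,[-0.4,2.6,0.2],[0,0,-14.3]],
  [-1,[-0.4,3.05,0.2],[0,0,-17]],
  [-1,[-0.35,3.5,0.2],[0,0,-20]],
])

```text
t: 8.32
tcp_pos: [0.4389, -0.1538, 0.0699]
eef_rot: [[0.928, 0.372, 0.006], [0.373, -0.928, -0.001], [0.005, 0.003, -1.0]]
ft_force: [0.8, 4.1, 2.7]
width: 0.0006
```

```bash
python3 - <<'E'
from h import *
st();lev(np.arange(.55,1.1,.05))
E
```

```text
8.3167 [ 0.4389 -0.1538  0.0699] 0.382 [0.8 4.1 2.7] 0.0005888228688328954
0.55 [0.02, -0.53, 0.29] [0.2, -0.3, 3.0]
0.6 [-0.09, -0.11, 0.29] [0.2, -0.3, 0.1]
0.65 [-0.17, 0.32, 0.29] [0.2, -0.3, -2.8]
0.7 [-0.24, 0.75, 0.29] [0.2, -0.3, -5.6]
0.75 [-0.28, 1.18, 0.3] [0.2, -0.3, -8.5]
0.8 [-0.31, 1.62, 0.3] [0.2, -0.3, -11.3]
0.85 [-0.31, 2.05, 0.3] [0.2, -0.3, -14.2]
0.9 [-0.29, 2.49, 0.3] [0.2, -0.3, -17.1]
0.95 [-0.25, 2.92, 0.3] [0.2, -0.3, -19.9]
1.0 [-0.18, 3.36, 0.3] [0.2, -0.3, -22.8]
1.05 [-0.1, 3.78, 0.3] [0.2, -0.3, -25.7]
```

Request:
step_arm([
  [-1,[-0.2,0.3,0.2],[0,0,-2.8]],
  [-1,[-0.25,0.75,0.2],[0,0,-5.6]],
  [-1,[-0.3,1.2,0.2],[0,0,-8.5]],
  [-1,[-0.3,1.6,0.2],[0,0,-11.3]],
  [-1,[-0.3,2.05,0.2],[0,0,-14.2]],
  [-1,[-0.3,2.5,0.2],[0,0,-17]],
  [-1,[-0.25,2.9,0.2],[0,0,-20]],
  [-1,[-0.2,3.35,0.2],[0,0,-22.8]],
])

```text
t: 8.98
tcp_pos: [0.4498, -0.1861, 0.0694]
eef_rot: [[0.71, 0.705, 0.007], [0.705, -0.71, -0.001], [0.004, 0.005, -1.0]]
ft_force: [-2.6, 2.1, 1.2]
width: 0.0006
```

```bash
python3 - <<'E'
from h import *
st();lev(np.arange(.95,1.6,.05))
im=capture('side')[:,:,::-1];cv2.imwrite("pics/side5.png",cv2.resize(im[110:290,210:430],None,fx=3.3,fy=3.3,interpolation=2)[:600])
E
```

```text
8.9833 [ 0.4498 -0.1861  0.0694] 0.782 [-2.6  2.1  1.2] 0.0006102383187429133
0.95 [0.14, -0.46, 0.24] [0.3, -0.2, 3.0]
1.0 [0.03, -0.04, 0.24] [0.3, -0.2, 0.1]
1.05 [-0.06, 0.38, 0.24] [0.3, -0.2, -2.7]
1.1 [-0.12, 0.82, 0.25] [0.3, -0.2, -5.6]
1.15 [-0.17, 1.25, 0.25] [0.3, -0.2, -8.5]
1.2 [-0.19, 1.68, 0.25] [0.3, -0.2, -11.3]
1.25 [-0.19, 2.12, 0.25] [0.3, -0.2, -14.2]
1.3 [-0.17, 2.56, 0.25] [0.3, -0.2, -17.1]
1.35 [-0.13, 2.99, 0.26] [0.3, -0.2, -19.9]
1.4 [-0.06, 3.42, 0.26] [0.3, -0.2, -22.8]
1.45 [0.02, 3.85, 0.26] [0.3, -0.2, -25.7]
1.5 [0.13, 4.27, 0.26] [0.3, -0.2, -28.5]
1.55 [0.26, 4.69, 0.27] [0.3, -0.2, -31.4]
1.6 [0.4, 5.1, 0.27] [0.4, -0.1, -34.3]
```

View pics/side5.png

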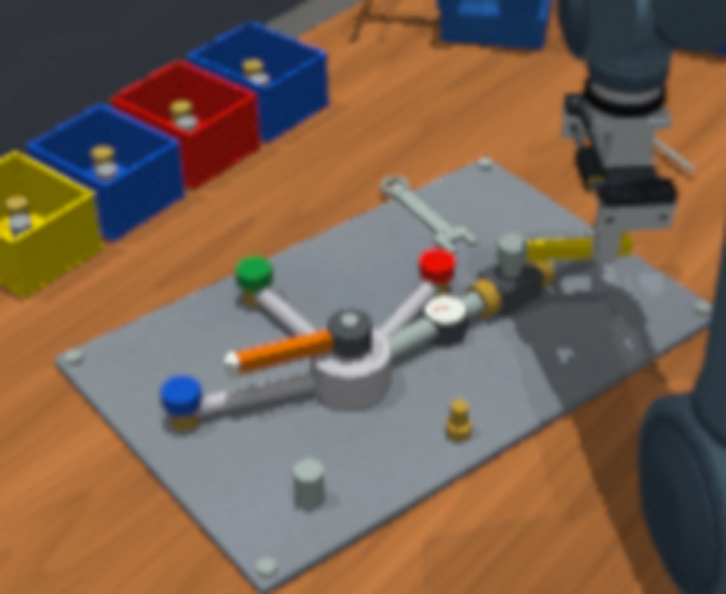

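The lever (hub at (512,243), tip at (632,243)) is following the finger, and the pointer hasn't moved. I'll continue.

Request:
step_arm([
  [-1,[-0.05,0.4,0.2],[0,0,-2.7]],
  [-1,[-0.1,0.8,0.2],[0,0,-5.6]],
  [-1,[-0.15,1.25,0.2],[0,0,-8.5]],
  [-1,[-0.2,1.7,0.2],[0,0,-11.3]],
  [-1,[-0.2,2.1,0.2],[0,0,-14.2]],
  [-1,[-0.15,2.55,0.2],[0,0,-17]],
  [-1,[-0.1,3,0.2],[0,0,-20]],
  [-1,[-0.05,3.4,0.2],[0,0,-22.8]],
])

```text
t: 9.7
tcp_pos: [0.4736, -0.2123, 0.0687]
eef_rot: [[0.379, 0.925, 0.007], [0.925, -0.379, -0.002], [0.0, 0.007, -1.0]]
ft_force: [-3.9, -0.9, 1.0]
width: 0.0002
```

```bash
python3 - <<'E'
from h import *
st();lev(np.arange(1.35,1.65,.05))
E
```

```text
9.7 [ 0.4736 -0.2123  0.0687] 1.182 [-3.9 -0.9  1. ] 0.00017419179219869756
1.35 [0.23, -0.49, 0.16] [0.4, -0.0, 3.0]
1.4 [0.12, -0.07, 0.17] [0.4, -0.0, 0.1]
1.45 [0.04, 0.36, 0.17] [0.4, -0.0, -2.7]
1.5 [-0.03, 0.79, 0.17] [0.4, 0.0, -5.6]
1.55 [-0.07, 1.23, 0.18] [0.4, 0.0, -8.5]
1.6 [-0.1, 1.66, 0.18] [0.4, 0.0, -11.3]
```

Now slowly up to about 1.53.

Request:
step_arm([
  [-1,[0,0.3,0.1],[0,0,-2]],
  [-1,[0,0.5,0.1],[0,0,-4]],
  [-1,[0,0.7,0.1],[0,0,-5.5]],
  [-1,[0,0.9,0.1],[0,0,-6.5]],
  [-1,[0,1.05,0.1],[0,0,-7.5]],
  [-1,[0,1.05,0.1],[0,0,-7.5]],
  [-1,[0,1.05,0.1],[0,0,-7.5]],
])

```text
t: 10.28
tcp_pos: [0.4837, -0.2165, 0.0683]
eef_rot: [[0.256, 0.967, 0.008], [0.967, -0.256, -0.003], [-0.001, 0.008, -1.0]]
ft_force: [-2.2, -0.1, 1.0]
width: 0.0004
```

```bash
python3 - <<'E'
from h import *
st();lev(np.arange(1.45,1.65,.05))
E
```

```text
10.2833 [ 0.4837 -0.2165  0.0683] 1.312 [-2.2 -0.1  1. ] 0.00039024139605301015
1.45 [0.15, -0.73, 0.12] [0.5, 0.0, 4.7]
1.5 [0.02, -0.31, 0.12] [0.5, 0.0, 1.9]
1.55 [-0.08, 0.12, 0.13] [0.5, 0.1, -1.0]
1.6 [-0.16, 0.55, 0.13] [0.5, 0.1, -3.9]
```

Request:
step_arm([
  [-1,[0,0.1,0],[0,0,-0.5]],
  [-1,[0,0.2,0],[0,0,-1]],
  [-1,[0,0.25,0],[0,0,-1]],
  [-1,[0,0.25,0],[0,0,-1]],
])

```text
t: 10.62
tcp_pos: [0.4862, -0.2172, 0.0683]
eef_rot: [[0.239, 0.971, 0.008], [0.971, -0.239, -0.003], [-0.001, 0.008, -1.0]]
ft_force: [-2.5, -1.1, -0.4]
width: 0.0004
```

Request:
step_arm([
  [-1,[0,0.1,0],[0,0,-0.5]],
  [-1,[0,0.2,0],[0,0,-1]],
  [-1,[0,0.2,0],[0,0,-1]],
])

```text
t: 10.87
tcp_pos: [0.4883, -0.2178, 0.0682]
eef_rot: [[0.221, 0.975, 0.008], [0.975, -0.221, -0.003], [-0.001, 0.008, -1.0]]
ft_force: [-4.3, -1.5, -0.7]
width: 0.0003
```

Well within tolerance by estimate (about 1.58). Next I'll back off (tool -y), lift and look.

Request:
step_arm([
  [-1,[0,-1,0],[0,0,0]],
  [-1,[0,-2.5,0],[0,0,0]],
  [-1,[0,-4,0],[0,0,0]],
  [-1,[0,-4,-3],[0,0,0]],
  [-1,[0,-4,-6.5],[0,0,0]],
  [-1,[0,-4,-10],[0,0,0]],
  [-1,[0,-4,-13.5],[0,0,0]],
  [-1,[0,-4,-13.5],[0,0,0]],
])

```text
t: 11.53
tcp_pos: [0.4519, -0.2106, 0.2112]
eef_rot: [[0.221, 0.975, 0.021], [0.975, -0.221, -0.011], [-0.006, 0.023, -1.0]]
ft_force: [0.6, -0.7, 0.3]
width: 0.0005
```

```bash
python3 - <<'E'
from h import *
st();rel([.33,-.42,.25],.6)
E
```

```text
11.5333 [ 0.4519 -0.2106  0.2112] 1.348 [ 0.6 -0.7  0.3] 0.00051321196702331
[-23.14, -7.18, -3.9] [1.4, -0.1, 42.9]
```

Request:
step_arm([
  [-1,[-3.2,-1,-1],[0,0,5]],
  [-1,[-6.4,-2,-2],[0,0,10]],
  [-1,[-9.6,-3,-3],[0,0,15]],
  [-1,[-13,-4,-4],[0,0,20]],
  [-1,[-16.5,-5,-4],[0,0,25]],
  [-1,[-20,-6,-4],[0,0,30]],
  [-1,[-23,-7,-4],[0,0,30]],
  [-1,[-23,-7,-4],[0,0,30]],
])

```text
t: 12.2
tcp_pos: [0.3297, -0.4224, 0.2508]
eef_rot: [[0.683, 0.73, 0.021], [0.731, -0.682, -0.013], [0.005, 0.024, -1.0]]
ft_force: [-0.0, 0.4, 0.7]
width: 0.0004
```

```bash
python3 - <<'E'
from h import *
st()
im=capture('side')[:,:,::-1];cv2.imwrite("pics/side6.png",cv2.resize(im[110:290,210:430],None,fx=3.3,fy=3.3,interpolation=2)[:600])
im=capture('top')[:,:,::-1];cv2.imwrite("pics/top6.png",cv2.resize(im[110:310,210:450],None,fx=3,fy=3,interpolation=2)[:600])
E
```

```text
12.2 [ 0.3297 -0.4224  0.2508] 0.819 [-0.   0.4  0.7] 0.0004364647036225285
```

View pics/side6.png

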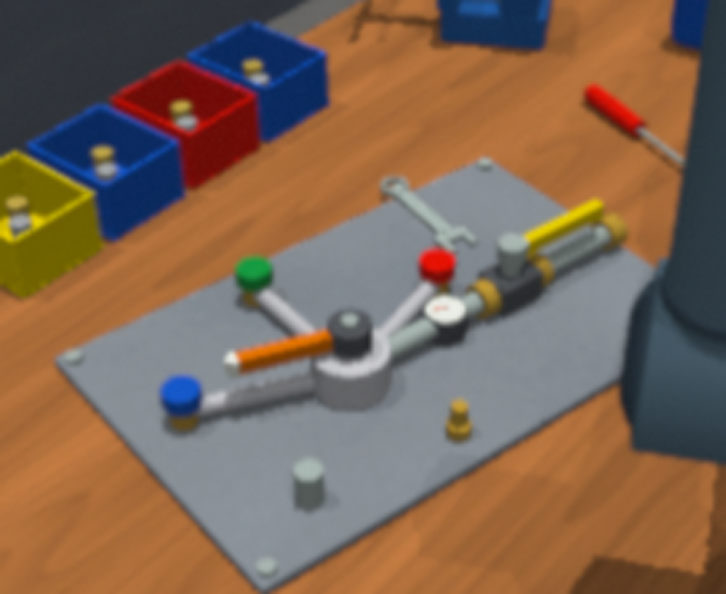

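View pics/top6.png

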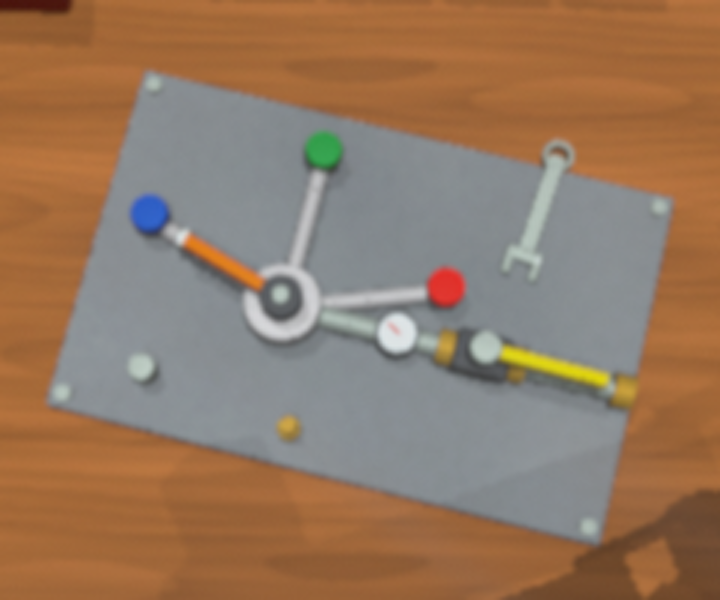

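```bash
python3 - <<'E'
from h import *
for c,u in(('top',(210+609/3,110+380/3)),('side',(210+603/3.3,110+205/3.3))):
    P=atz(c,u,.08);d=P[:2]-LV;print(c,np.hypot(*d),np.arctan2(d[1],d[0])-PSI+np.pi)
s=observe();print(np.abs(s['joint_vel']).max(),s['t'])
E
```

```text
top 0.12045585505262538 1.5600280876442503
side 0.11559172813989335 1.5031729528706834
0.04013777169334128 12.3
```

```bash
python3 -c "
from bench import job_done;print(job_done())"
```

```text
the job is handed in; nothing more can be done
None
```

I pushed the orange pointer round to the blue outlet with the closed fingertips. After backing off and checking it, I pushed the yellow supply lever open and moved the arm clear. The job was handed in at about 12.3 s.

- **Pointer:** the last measurement put it 0.01–0.06 rad from the blue cap, depending on camera and assumed height; the tolerance is about 0.137 rad. It did not move visibly while I worked the lever.
- **Lever:** the top view gives 1.56 rad, in line with the pipe. The side view gives 1.50, a small disagreement that fits that camera's offset of a few millimetres. Both are above the 1.43 limit. I did not feel a clear rise in force at the stop, so I relied on these measurements.
- **Forces:** the wrist readings stayed around 5 N or less, taken at the end of each move.
- **Loose things:** none of the ones in the final pictures has visibly shifted. I did not re-check the spray can, jar and tape roll, which lay outside the cropped views.

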